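# Tighten the hose-barb elbow until it points at its hose rest

## Robot

A 6-joint arm with a two-finger parallel gripper is mounted at the origin on the work surface. World frame = base frame: x ahead of the robot, y to its left, z up, the work surface at z = 0. Lengths are in m, angles in degrees, forces in N, time in s.
With the tool pointing down it reaches from about 0.4 to 0.825 m from the base axis. Payload 7 kg.
Tool frame: the origin (TCP) lies between the finger pads; the fingertips stand 11 mm ahead of it and the grasp point (between the pads) lies 8 mm behind it; z points along the fingers, y is the direction in which the jaws open and shut (so a half turn about z gives the same grasp; the last joint's range is limited). The gripper opens to 88 mm and grips with 3 to 60 N. Pads are 19 mm wide; open, the fingers measure 130 mm over their backs; the gripper's body (78 mm by 193 mm) begins 47 mm behind the grasp point.
Start: joints at [-46.805, 20.546, 0.682, 0, -70.136, -16.507], TCP at [0.303, -0.603, 0.238] pointing down, gripper open.
Joint ranges: [-176.03, 176.03], [-82.01, 121.73], [-58.28, 71.71], [-173.87, 95.51], [-174.79, -0.11], [-173.66, 173.66]. Speed limits (degrees/s): [136.94, 136.94, 172.46, 180, 180, 180].

## Interface

Orientations are given as [roll, pitch, yaw] about the fixed x, y, z axes, in that order (R = Rz(yaw) Ry(pitch) Rx(roll)).
In Python, from plant import r gives the robot as it stands.
- The arm moves only by the shell command python3 -m inch 'ROWS' [OPENING] [FORCE]. ROWS is JSON, a list of rows, each an object of numbers: "x", "y", "z": the shift along the tool's x, y, z as a fraction of full scale; "yaw": the turn about the tool's z as a fraction of full scale. In form: [{"x": .., "y": .., "z": .., "yaw": ..}, ...]. A call has 1 to 5 rows; each row shifts and turns the pose as measured when the row begins, along the tool's axes as they then stand; what a row does not reach is not made up. Full scale, the value 1, is 0.025 m for a shift and 4 degrees for a turn. A row lasts 1/12 s, in which the tool goes at most 41.7 mm and 7.16 degrees, less where a joint would pass 70% of its speed; a pose out of reach is approached as far as the arm can. A call with a number of a shift or a turn outside -1 to 1 is refused whole. A call with a gripper value outside its range is refused whole. OPENING is the opening, from -1 (shut) to 1 (fully open), set as the call begins (- or left out, the last holds). The fingers move at their own pace and stop on an object; FORCE is the grip in N (left out, the last holds). Time passes only in rows, so rows that do not move let the fingers close. It gives the time, the measured TCP pose, the force and the opening at its end, in the units of the state.
- r.get_state(): the state, without advancing time (a new reading comes with each control period).
- r.capture(name): name is "scene" or "top"; returns (picture, depth): 480x640x3 uint8, red, green, blue; 480x640 float32, m along the optical axis (not along the pixel's ray), 0 where there is no reading.
- r.camera_info(name): a dict with "mtx" (3x3 intrinsics, pixels), "k1" (the pictures are not rectified: a ray, as slopes to the right and down, at radius r is drawn at 1 + k1 r^2 times it, then the intrinsics apply), "pose" (4x4, takes a point from camera to world coordinates). Camera axes: x right, y down, z forward; pixel columns grow to the right and rows downward; lengths in m; the calibration is good to about 2 mm. A picture is of the moment at which its call begins. camera_info takes no time and is no camera call.
- r.close_job(): hands the job in, once; it reports no verdict.
The state is a dict: "time_s": time; "joints": joint angles; "qd": joint speeds; "joint_torque": joint torques, N m; "tcp_pos": TCP position; "eef_rot": TCP orientation; "contact_force": force on the tool from outside, world axes, zero at the start; "moment": the same for the moment, N m; "gripper_width": finger opening in m.
Only numpy, scipy, OpenCV 4.12 (cv2) and the standard library are available. Lean on these libraries where they do the work, as an engineer would, in place of code of your own. Each camera call takes 0.05 s, during which the arm holds its last target. There are 200 camera calls.

## Task

The brass hose-barb elbow for the seed blower's air line is only started in its clamped female coupling. Screw it in, clockwise as seen from above, until it tightens and its barb points straight over the forked hose rest of its own clamp, without overtightening it past the rest, then let go. Leave the straight fitting in the other clamp as it is.

Things in the scene. Friction and masses are not known exactly. Their poses are not given: they have to be found in the camera images.
- elbow_block (a point): Centre of the elbow's square brass block (28 mm along the barb, 24 mm across its two flat sides, 30 mm tall), on the upright thread axis, about 115 mm above the bench. x points level along the barb (tip 64 mm from the axis), y across the flats, z up. Below it: 20 mm neck, 31 mm hex collar with its top 29 mm lower, coupling top 43 mm lower. It sinks 1 mm per rad of turn.
- hose_rest (a point): Middle of the steel fork (two prongs, gap 24 mm, tops 88 mm above the bench) on the tongue of the elbow's clamp, 115 mm from the thread axis, 40 mm lower than the elbow's block. Fixed. The elbow is home when its barb, seen from above, points from the axis towards this point.
- elbow (a joint): Turn of the elbow in its thread, rad: 0 just started, grows clockwise seen from above, 1.6 when the barb points straight at the hose rest, hard end at 2.0. Starts at 0.2 to 0.7. Resistance rises steadily from about 0.09 N m at first to 0.19 N m at 1.6; stays where it is left.
- straight (a joint): Turn of the straight upright hose-barb fitting (31 mm hex collar, 19 mm barb, tip 139 mm above the bench) in the other, equal clamp, rad: 0 at the start, clockwise positive. Leave it alone. The clamps stand about 0.3 m apart, either one on the left; base 130 x 100 mm, coupling up to 72 mm high.
Things that resemble listed ones, but are neither listed nor needed, are in the scene too. What is shaped like the part that bears elbow_block but pink is not meant. What is shaped like the part that bears straight but green is not meant.

How it is judged (in metres and radians):
At the end, for the whole second after the job is handed in: The elbow is screwed in and at rest with its barb within 0.2 rad (11 degrees) of pointing at the hose rest of its clamp (joint 1.4 to 1.8), and the straight fitting in the other clamp has not been turned by more than 0.15 rad (value of joint elbow between 1.4 and 1.8 rad and velocity of joint elbow between -0.05 and 0.05 rad/s and value of joint straight between -0.15 and 0.15 rad); the robot touches nothing.
It fails at once if the elbow is overtightened, more than 0.25 rad past the hose rest (value of joint elbow above 1.85 rad).
It fails at once if the straight fitting is turned by more than 0.15 rad (value of joint straight above 0.15 rad or value of joint straight below -0.15 rad).
It also fails if it takes over 32 s, if anything falls off the work surface, if the arm or the gripper's body presses on something with over 40 N, if the wrist force passes 120 N, or if a joint passes its speed limit or range.

## Working session

There is one attempt and no reset: what is moved stays moved. The work goes in short steps, Python scripts to look and compute and a shell command to move; the robot and the scene stay as the last step left them, time stands still between calls to the robot, and variables do not carry over. Pictures are saved under pics/ and viewed, about 8 in all and at most 12, crops included, and the job is handed in when it is done.

```bash
mkdir -p pics; ls
python3 - <<'E'
from plant import r
import cv2,numpy as np
print(r.get_state())
for n in("scene","top"):
    p,d=r.capture(n); i=r.camera_info(n); print(n,i)
    np.savez(f"pics/{n}0.npz",p=p,d=d)
    cv2.imwrite(f"pics/{n}0.png",p[:,:,::-1])
E
```

```text
pics
{'time_s': 0.0, 'joints': array([-4.68037327e+01,  2.05916687e+01,  6.34592041e-01, -2.06473759e-02,
       -7.01346043e+01, -1.65066531e+01]), 'qd': array([-0.09945676,  0.10799538, -0.01417083, -0.00843681, -0.01931525,
       -0.07286412]), 'joint_torque': array([-1.86363519e-03, -5.82711160e+01,  2.93043995e+01,  6.99663609e+00,
        7.02067206e-03, -1.62235733e-04]), 'tcp_pos': array([ 0.30295603, -0.60268046,  0.23662458]), 'eef_rot': array([ 1.79906582e+02, -7.44170653e-03, -1.53317411e+02]), 'contact_force': array([-0.01827664, -0.2566626 ,  0.26076033]), 'moment': array([-0.00291467, -0.06294581,  0.03238992]), 'gripper_width': 0.08758646720388318}
scene {'mtx': array([[588.10472714,   0.        , 328.82519334],
       [  0.        , 588.10472714, 238.39964166],
       [  0.        ,   0.        ,   1.        ]]), 'k1': -0.0739379275556809, 'pose': array([[ 0.73971072,  0.5620992 , -0.36996289,  1.08620882],
       [ 0.67290667, -0.61381135,  0.4128344 , -0.70162408],
       [ 0.00496646, -0.55432853, -0.83228314,  1.48846537],
       [ 0.        ,  0.        ,  0.        ,  1.        ]])}
top {'mtx': array([[581.93044796,   0.        , 313.51700766],
       [  0.        , 581.93044796, 239.48012846],
       [  0.        ,   0.        ,   1.        ]]), 'k1': -0.16983642227497878, 'pose': array([[ 0.0282963 , -0.98726871,  0.15652413,  0.2235118 ],
       [-0.99956725, -0.02920573, -0.00351283, -0.04534206],
       [ 0.00803951, -0.156357  , -0.98766789,  1.66474131],
       [ 0.        ,  0.        ,  0.        ,  1.        ]])}
```

View pics/scene0.png

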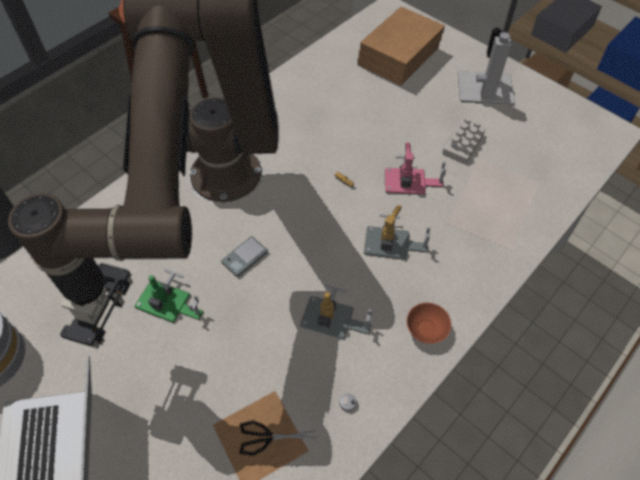

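View pics/top0.png

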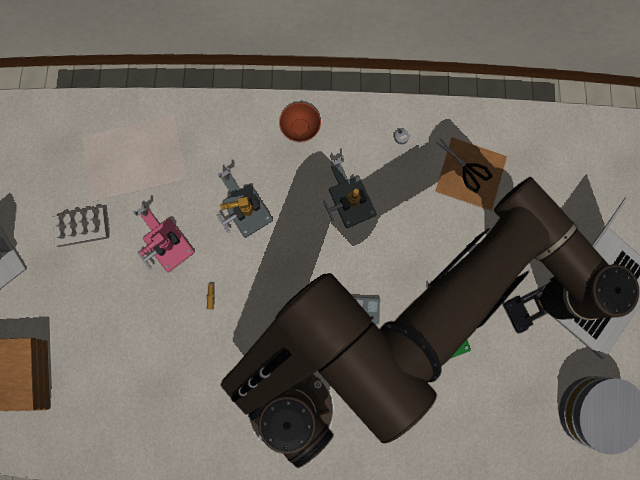

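The elbow's grey clamp is at about (240,208) in top, with its barb pointing left and its fork at about (227,170). The straight fitting is at (353,195). Pink and green are decoys. Next I zoom in on the elbow.

```bash
cat > h.py <<'E'
import numpy as np,cv2
from plant import r
def world(n,uv,depth=None,z=None):
    i=r.camera_info(n);K=i["mtx"];T=i["pose"];uv=np.atleast_2d(np.float64(uv))
    s=cv2.undistortPoints(uv[:,None],K,np.array([i["k1"],0,0,0]))[:,0]
    ray=np.c_[s,np.ones(len(s))]@T[:3,:3].T;o=T[:3,3]
    t=np.asarray(depth)[:,None] if depth is not None else ((z-o[2])/ray[:,2])[:,None]
    return o+ray*t
E
python3 - <<'E'
from h import *
t=np.load("pics/top0.npz");s=np.load("pics/scene0.npz")
a=cv2.resize(t["p"][150:250,195:290],None,fx=6,fy=6,interpolation=2)[:,:400+170]
b=cv2.resize(s["p"][190:270,355:440],None,fx=6,fy=6,interpolation=2)
cv2.imwrite("pics/c1.png",a[:,:,::-1])
for n,D,(u0,v0,u1,v1) in(("top",t,(195,150,290,250)),("scene",s,(355,190,440,270))):
    V,U=np.mgrid[v0:v1,u0:u1];d=D["d"][v0:v1,u0:u1];ok=d>0
    uv=np.c_[U[ok],V[ok]];P=world(n,uv,depth=d[ok]);c=D["p"][v0:v1,u0:u1][ok]
    hsv=cv2.cvtColor(c[None],cv2.COLOR_RGB2HSV)[0].astype(int)
    br=(hsv[:,0]>12)&(hsv[:,0]<28)&(hsv[:,1]>130)&(hsv[:,2]>60)
    Q=P[br];print(n,"brass",len(Q),Q.min(0),Q.max(0))
    for lo,hi in((.1,.125),(.125,.145),):
        q=Q[(Q[:,2]>lo)&(Q[:,2]<hi)];print(lo,len(q),q.mean(0) if len(q) else'')
    q=Q[Q[:,2]>.105];
    w,v=np.linalg.eigh(np.cov(q[:,:2].T));print("axis",np.degrees(np.arctan2(v[1,1],v[0,1])),np.sqrt(w))
    pr=(q[:,:2]-q[:,:2].mean(0))@v[:,1];print("ends",q[pr.argmin()],q[pr.argmax()],pr.min(),pr.max())
    g=P[~br&(P[:,2]>.07)&(P[:,2]<.1)];
    for x in g[::max(1,len(g)//40)]:print(np.round(x,3),end=' ')
    g=uv[~br&(P[:,2]>.01)&(P[:,2]<.03)]; 
    gp=P[~br&(P[:,2]>.01)&(P[:,2]<.04)];print('\nbase',len(gp));print(cv2.minAreaRect(gp[:,:2].astype(np.float32)*1000) if len(gp) else '')
E
```

```text
top brass 289 [0.5464732  0.12685739 0.01030642] [0.60372941 0.20436839 0.13742346]
0.1 118 [0.55834315 0.16770566 0.11950702]
0.125 78 [0.56379784 0.15126859 0.12930066]
axis 101.91691782515672 [0.00594198 0.02215452]
ends [0.56596919 0.13012261 0.12126861] [0.54905494 0.20436839 0.11284311] -0.03157374576471539 0.044564568197721754
[0.674 0.195 0.093] [0.669 0.196 0.1  ] [0.673 0.195 0.087] [0.671 0.199 0.083] [0.67  0.195 0.088] [0.669 0.192 0.09 ] [0.667 0.195 0.087] [0.668 0.193 0.083] [0.667 0.197 0.076] [0.658 0.223 0.086] [0.656 0.219 0.092] [0.663 0.2   0.07 ] [0.654 0.222 0.089] [0.654 0.22  0.089] [0.653 0.223 0.084] [0.652 0.22  0.085] [0.653 0.217 0.085] [0.655 0.216 0.075] [0.649 0.22  0.086] [0.649 0.217 0.088] [0.653 0.217 0.071] [0.648 0.218 0.079] [0.649 0.216 0.075] [0.648 0.216 0.071] [0.582 0.136 0.075] [0.568 0.131 0.088] [0.565 0.131 0.089] [0.565 0.132 0.073] [0.55  0.154 0.073] 
base 1047
((614.3499145507812, 155.41929626464844), (280.7601623535156, 246.7356719970703), 9.062834739685059)
scene brass 107 [0.55132195 0.11909398 0.04815263] [0.58088465 0.1916058
[... 493 characters left out ...]
.14  0.089] [0.65  0.213 0.083] [0.654 0.217 0.082] [0.56  0.125 0.083] [0.569 0.133 0.084] [0.572 0.139 0.08 ] [0.577 0.141 0.083] [0.651 0.212 0.079] [0.655 0.217 0.078] [0.558 0.129 0.073] [0.566 0.127 0.082] [0.577 0.137 0.082] [0.648 0.213 0.071] [0.653 0.217 0.072] [0.56  0.121 0.078] [0.562 0.128 0.072] [0.57  0.127 0.081] [0.574 0.131 0.081] [0.564 0.127 0.07 ] [0.571 0.131 0.073] [0.576 0.135 0.074] [0.58  0.135 0.071] [0.664 0.19  0.085] [0.667 0.196 0.081] [0.663 0.192 0.078] [0.671 0.188 0.09 ] [0.665 0.191 0.075] [0.672 0.194 0.08 ] [0.671 0.186 0.081] [0.67  0.189 0.071] 
base 883
((528.417236328125, 209.458740234375), (225.25466918945312, 265.1001892089844), 35.12512969970703)
```

View pics/c1.png

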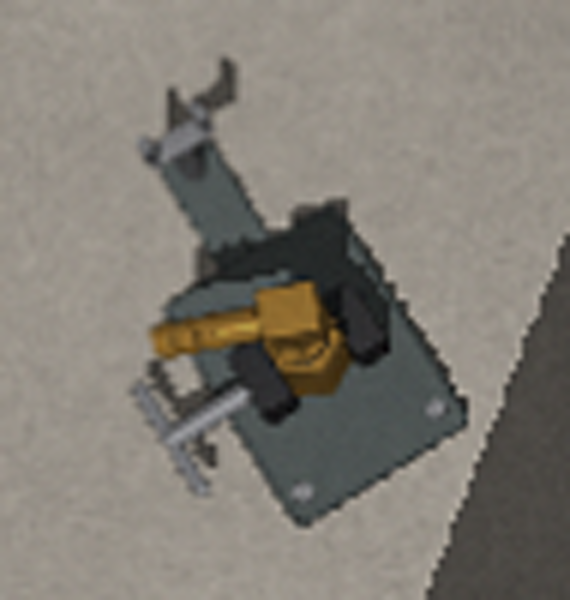

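Run:
```python
from h import *
o=lambda c:np.array([195,150])+(np.float64(c)+.5)/6-.5
q=world("top",o([(255,290),(312,283),(322,330),(263,337)]),z=.130);print(q.round(4),q.mean(0))
print("sides",np.linalg.norm(q-np.roll(q,-1,0),axis=1))
d=q[0]-q[1]+q[3]-q[2];print("blockdir",np.degrees(np.arctan2(d[1],d[0])))
tip=world("top",o([(157,340)]),z=.115)[0];print("tip",tip)
a=q.mean(0);d=tip-a;print("barbdir",np.degrees(np.arctan2(d[1],d[0])),np.hypot(*d[:2]))
s=np.load("pics/scene0.npz")
cv2.imwrite("pics/c2.png",cv2.resize(s["p"][190:270,355:440],None,fx=7,fy=7,interpolation=2)[:,:,::-1])
```

```text
[[0.5745 0.1593 0.13  ]
 [0.5785 0.1337 0.13  ]
 [0.5569 0.1281 0.13  ]
 [0.553  0.1546 0.13  ]] [0.56571967 0.14393761 0.13      ]
sides [0.02596457 0.02227415 0.02679415 0.02209882]
blockdir 98.60438939379321
tip [0.55346362 0.20498377 0.115     ]
barbdir 101.35217775681393 0.06226431457770247
```

View pics/c2.png

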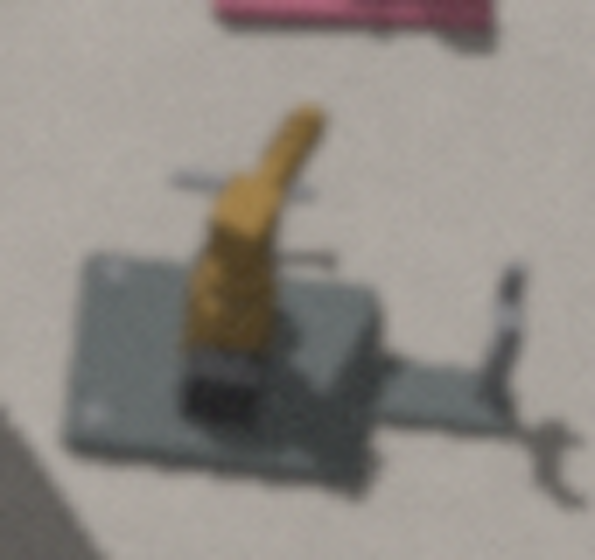

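```bash
python3 -m inch '[{"x":-1,"y":0.97},{"x":-1,"y":0.97},{"x":-1,"y":0.97},{"x":-1,"y":0.97},{"x":-1,"y":0.97}]' 1 20
```

```text
validation failed for argument at $[0]...
```

```bash
python3 -m inch '[{"x":-1,"y":0.97,"z":0,"yaw":0},{"x":-1,"y":0.97,"z":0,"yaw":0},{"x":-1,"y":0.97,"z":0,"yaw":0},{"x":-1,"y":0.97,"z":0,"yaw":0},{"x":-1,"y":0.97,"z":0,"yaw":0}]' 1 20
```

```text
time_s: 0.52
tcp_pos: [0.3583, -0.4371, 0.2314]
eef_rot: [179.5, -0.2, -153.8]
contact_force: [1.4, 0.5, 0.1]
gripper_width: 0.0879
```

```bash
R='' ; python3 -m inch '[{"x":-1,"y":0.97,"z":-0.05,"yaw":0},{"x":-1,"y":0.97,"z":-0.05,"yaw":0},{"x":-1,"y":0.97,"z":-0.05,"yaw":0},{"x":-1,"y":0.97,"z":-0.05,"yaw":0},{"x":-1,"y":0.97,"z":-0.05,"yaw":0}]'
python3 -m inch '[{"x":-1,"y":0.97,"z":-0.05,"yaw":0},{"x":-1,"y":0.97,"z":-0.05,"yaw":0},{"x":-1,"y":0.97,"z":-0.05,"yaw":0},{"x":-1,"y":0.97,"z":-0.05,"yaw":0},{"x":-1,"y":0.97,"z":-0.05,"yaw":0}]'
```

```text
time_s: 0.93
tcp_pos: [0.4168, -0.2645, 0.2365]
eef_rot: [179.3, -0.3, -153.9]
contact_force: [1.0, -0.1, -0.6]
gripper_width: 0.0879
time_s: 1.35
tcp_pos: [0.4757, -0.0917, 0.2436]
eef_rot: [179.3, -0.3, -153.9]
contact_force: [0.2, -0.5, -0.5]
gripper_width: 0.0876
```

```bash
python3 -m inch '[{"x":-1,"y":0.95,"z":0,"yaw":0},{"x":-1,"y":0.95,"z":0,"yaw":0},{"x":-1,"y":0.95,"z":0,"yaw":0},{"x":-1,"y":0.95,"z":0,"yaw":0},{"x":-1,"y":0.95,"z":0,"yaw":0}]'
for i in 1 2 3; do python3 -m inch '[{"x":0,"y":0,"z":0,"yaw":-1},{"x":0,"y":0,"z":0,"yaw":-1},{"x":0,"y":0,"z":0,"yaw":-1},{"x":0,"y":0,"z":0,"yaw":-1},{"x":0,"y":0,"z":0,"yaw":-1}]'; done
```

```text
time_s: 1.77
tcp_pos: [0.5358, 0.0792, 0.2447]
eef_rot: [179.3, -0.3, -153.9]
contact_force: [0.1, -1.0, -0.2]
gripper_width: 0.0875
time_s: 2.18
tcp_pos: [0.537, 0.0875, 0.2415]
eef_rot: [179.1, -0.2, -132.7]
contact_force: [-0.0, -0.5, -0.3]
gripper_width: 0.0876
time_s: 2.6
tcp_pos: [0.5356, 0.0876, 0.2394]
eef_rot: [178.9, -0.0, -111.6]
contact_force: [-0.3, 0.4, -0.2]
gripper_width: 0.0877
time_s: 3.02
tcp_pos: [0.5341, 0.0872, 0.2374]
eef_rot: [178.7, 0.3, -90.6]
contact_force: [-0.4, 0.7, 0.8]
gripper_width: 0.0875
```

```bash
python3 -m inch '[{"x":0,"y":0,"z":0,"yaw":-1},{"x":0,"y":0,"z":0,"yaw":-1},{"x":0,"y":0,"z":0,"yaw":-0.5},{"x":-1,"y":-0.8,"z":0,"yaw":0},{"x":-0.9,"y":-0.7,"z":0,"yaw":0}]'
python3 -m inch '[{"x":0,"y":0,"z":0,"yaw":0}]'
python3 - <<'E'
from h import *
p,d=r.capture("scene");cv2.imwrite("pics/s1.png",cv2.resize(p[140:300,300:500],None,fx=3.5,fy=3.5,interpolation=2)[:,:,::-1])
print(r.get_state())
E
```

```text
time_s: 3.43
tcp_pos: [0.5601, 0.1379, 0.2363]
eef_rot: [178.6, 0.5, -80.0]
contact_force: [0.2, -0.7, 0.5]
gripper_width: 0.0876
time_s: 3.52
tcp_pos: [0.5616, 0.1406, 0.2355]
eef_rot: [178.6, 0.5, -80.0]
contact_force: [0.8, 0.2, 0.6]
gripper_width: 0.0882
{'time_s': 3.5667, 'joints': array([ 32.64282842,  12.38674773, -10.5478138 ,  -1.12996061,
       -68.21166008, -22.16583602]), 'qd': array([-1.04978408, -1.41765219, -1.94926582, -0.11966879, -0.29725164,
        0.78077646]), 'joint_torque': array([  0.61113317, -45.63885212,  29.54002798,   6.93652466,
         0.06167235,  -0.17043015]), 'tcp_pos': array([0.56059038, 0.13935169, 0.2353506 ]), 'eef_rot': array([178.54221766,   0.52981075, -79.95967299]), 'contact_force': array([-0.86760939, -0.04789162, -0.3614788 ]), 'moment': array([-0.01025376,  0.08855327,  0.01976287]), 'gripper_width': 0.08739357999273913}
```

View pics/s1.png

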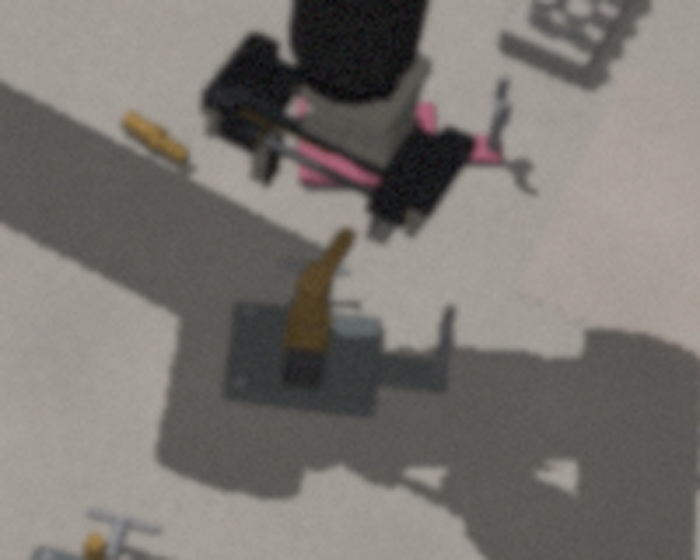

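```bash
python3 -m inch '[{"x":-0.1,"y":-0.15,"z":0.9,"yaw":0},{"x":-0.05,"y":-0.1,"z":0.9,"yaw":0},{"x":0,"y":-0.05,"z":0.9,"yaw":0},{"x":0,"y":0,"z":0,"yaw":0}]'
```

```text
time_s: 3.9
tcp_pos: [0.5652, 0.1444, 0.1661]
eef_rot: [178.6, 0.6, -79.9]
contact_force: [-1.6, -0.3, 0.1]
gripper_width: 0.0876
```

```bash
python3 -m inch '[{"x":0,"y":-0.03,"z":0.8,"yaw":0},{"x":0,"y":-0.03,"z":0.8,"yaw":0},{"x":0,"y":-0.02,"z":0.6,"yaw":0},{"x":0,"y":0,"z":0,"yaw":0},{"x":0,"y":0,"z":0,"yaw":0}]'
python3 - <<'E'
from h import *
p,d=r.capture("scene");cv2.imwrite("pics/s2.png",cv2.resize(p[170:290,340:470],None,fx=5,fy=5,interpolation=2)[:,:,::-1])
s=r.get_state();print(s["tcp_pos"],s["contact_force"])
E
```

```text
time_s: 4.32
tcp_pos: [0.5658, 0.143, 0.1131]
eef_rot: [178.6, 0.5, -79.9]
contact_force: [0.2, 0.1, 0.1]
gripper_width: 0.0877
[0.5657235  0.14303672 0.11322436] [0.17140613 0.28935249 0.46780256]
```

View pics/s2.png

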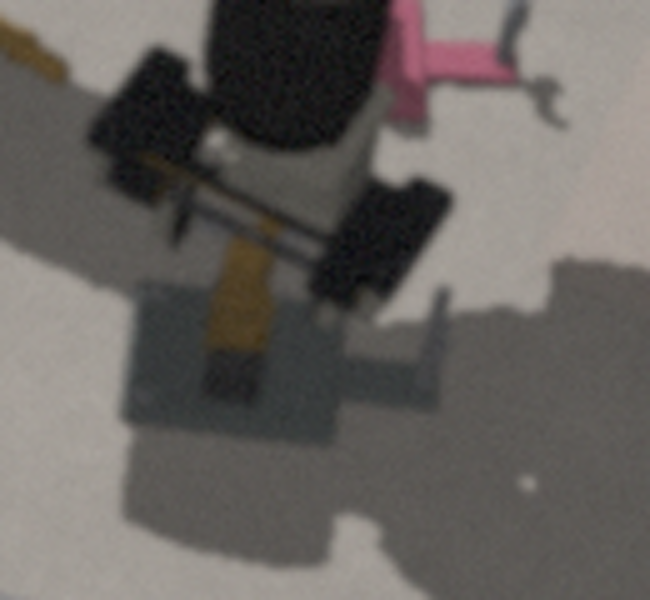

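```bash
python3 -m inch '[{"x":0,"y":0,"z":0.16,"yaw":0},{"x":0,"y":0,"z":0,"yaw":0},{"x":0,"y":0,"z":0,"yaw":0},{"x":0,"y":0,"z":0,"yaw":0},{"x":0,"y":0,"z":0,"yaw":0}]' -1 35
python3 -m inch '[{"x":0,"y":0,"z":0,"yaw":0},{"x":0,"y":0,"z":0,"yaw":0},{"x":0,"y":0,"z":0,"yaw":0},{"x":0,"y":0,"z":0,"yaw":0}]'
python3 -c "
from plant import r;print(r.get_state())"
```

```text
time_s: 4.78
tcp_pos: [0.5678, 0.1438, 0.1141]
eef_rot: [179.0, 0.6, -79.9]
contact_force: [-0.5, 0.0, -1.0]
gripper_width: 0.06
time_s: 5.12
tcp_pos: [0.5681, 0.144, 0.1151]
eef_rot: [179.1, 0.6, -79.9]
contact_force: [-0.1, 0.3, -0.4]
gripper_width: 0.0332
{'time_s': 5.1167, 'joints': array([ 32.70211017,  18.88343725, -18.71711226,  -1.17039674,
       -52.98925675, -21.90741142]), 'qd': array([ 0.03797042, -0.07254035,  0.06864762, -0.01379245,  0.03820085,
        0.10825842]), 'joint_torque': array([-4.47973434e-03, -5.12977266e+01,  2.45938450e+01,  5.85920960e+00,
       -3.12913943e-02, -9.14756220e-04]), 'tcp_pos': array([0.56813226, 0.14399705, 0.11507742]), 'eef_rot': array([179.10145892,   0.63809401, -79.91966846]), 'contact_force': array([-0.11011595,  0.2829124 , -0.42582464]), 'moment': array([-0.04799737,  0.03850208, -0.01850998]), 'gripper_width': 0.03316276159043436}
```

```bash
python3 -m inch '[{"x":0,"y":0.1,"z":0.3,"yaw":0},{"x":0,"y":0,"z":0,"yaw":0},{"x":0,"y":0,"z":0,"yaw":0},{"x":0,"y":0,"z":0,"yaw":0}]'
python3 -c "
from plant import r;s=r.get_state();print(s['tcp_pos'],s['moment'],s['contact_force'],s['gripper_width'])"
```

```text
time_s: 5.45
tcp_pos: [0.5645, 0.1432, 0.1071]
eef_rot: [179.0, 0.6, -79.9]
contact_force: [-0.9, 0.1, 1.4]
gripper_width: 0.0241
[0.56449179 0.14315887 0.10707092] [-0.00849722  0.31521774  0.01264383] [-0.8882803   0.08613372  1.44833982] 0.024111585642707576
```

```bash
for i in 1 2; do python3 -m inch '[{"x":0,"y":0,"z":0,"yaw":0.8},{"x":0,"y":0,"z":0,"yaw":0.8},{"x":0,"y":0,"z":0,"yaw":0.8},{"x":0,"y":0,"z":0,"yaw":0.8}]'
python3 -c "
from plant import r;s=r.get_state();print(s['tcp_pos'],s['moment'],s['contact_force'],s['gripper_width'])"; done
```

```text
time_s: 5.78
tcp_pos: [0.5644, 0.1432, 0.107]
eef_rot: [178.8, 0.3, -93.1]
contact_force: [0.3, -0.1, -3.2]
gripper_width: 0.0243
[0.56441032 0.14316731 0.10696381] [-0.011762   -0.1090564   0.17244243] [ 0.27533301 -0.07838912 -3.17492887] 0.024302559859431472
time_s: 6.12
tcp_pos: [0.5643, 0.1432, 0.1067]
eef_rot: [178.7, -0.0, -106.5]
contact_force: [-0.4, 0.4, -1.8]
gripper_width: 0.0241
[0.56428958 0.1432146  0.10672357] [ 0.02123373 -0.17666795  0.13747434] [-0.41694652  0.3785368  -1.77528881] 0.02412129585339501
```

Torque of about 0.14–0.17 N·m and steady width: the elbow is turning with the gripper. About 41° to go.

```bash
for i in 1 2; do python3 -m inch '[{"x":0,"y":0,"z":0,"yaw":0.8},{"x":0,"y":0,"z":0,"yaw":0.8},{"x":0,"y":0,"z":0,"yaw":0.8},{"x":0,"y":0,"z":0,"yaw":0.8}]'
python3 -c "
from plant import r;s=r.get_state();print(s['tcp_pos'],s['moment'],s['contact_force'],s['gripper_width'])"; done
```

```text
time_s: 6.45
tcp_pos: [0.5642, 0.1433, 0.1065]
eef_rot: [178.7, -0.3, -119.9]
contact_force: [-1.0, 0.3, -3.1]
gripper_width: 0.0242
[0.56421369 0.14329467 0.10652168] [ 0.01882337 -0.12486929  0.1630891 ] [-0.99805451  0.34906442 -3.07500099] 0.02415543783756309
time_s: 6.78
tcp_pos: [0.5642, 0.1434, 0.1063]
eef_rot: [178.8, -0.7, -133.3]
contact_force: [0.4, -0.5, -1.5]
gripper_width: 0.0243
[0.56415078 0.14341135 0.10630425] [ 0.05507913 -0.18972383  0.19533319] [ 0.39813064 -0.53988742 -1.5366715 ] 0.024338766852325604
```

```bash
python3 -m inch '[{"x":0,"y":0,"z":0,"yaw":0.8},{"x":0,"y":0,"z":0,"yaw":0.8},{"x":0,"y":0,"z":0,"yaw":0.8},{"x":0,"y":0,"z":0,"yaw":0.8},{"x":0,"y":0,"z":0,"yaw":0}]'
python3 - <<'E'
from h import *
p,d=r.capture("scene");cv2.imwrite("pics/s3.png",cv2.resize(p[170:290,340:470],None,fx=5,fy=5,interpolation=2)[:,:,::-1])
s=r.get_state();print(s['tcp_pos'],s['eef_rot'],s['moment'],s['contact_force'],s['gripper_width'])
E
```

```text
time_s: 7.2
tcp_pos: [0.5641, 0.1435, 0.1061]
eef_rot: [179.0, -1.0, -146.9]
contact_force: [-0.1, -1.2, -2.7]
gripper_width: 0.0241
[0.56405489 0.14343712 0.10603448] [ 179.01008736   -1.00100956 -146.69219447] [-0.2334872  -0.17600139  0.16585788] [-0.5395737  -0.96260253 -1.9024551 ] 0.02403212461754623
```

View pics/s3.png

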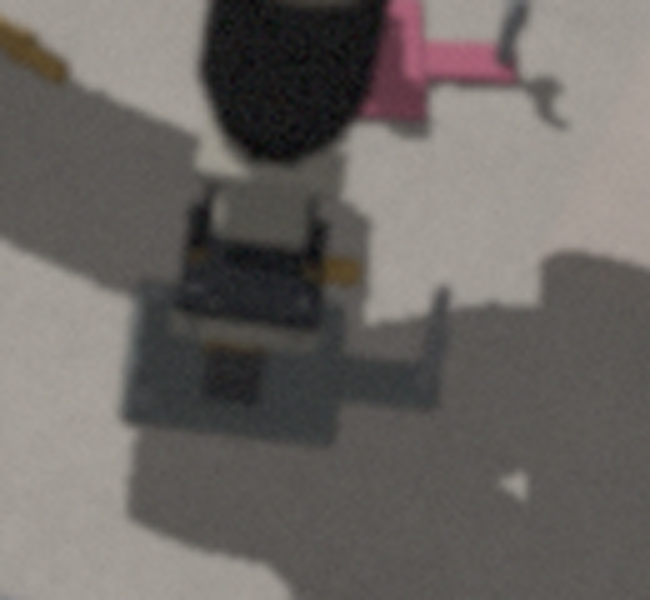

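The barb now points along the tongue. I release, retreat and check from above.

```bash
python3 -m inch '[{"x":0,"y":0,"z":0,"yaw":0},{"x":0,"y":0,"z":0,"yaw":0},{"x":0,"y":0,"z":0,"yaw":0},{"x":0,"y":0,"z":0,"yaw":0},{"x":0,"y":0,"z":0,"yaw":0}]' 1
python3 -m inch '[{"x":0,"y":0,"z":0,"yaw":0},{"x":0,"y":0,"z":-0.2,"yaw":0},{"x":0,"y":0,"z":-0.6,"yaw":0},{"x":0,"y":0,"z":-1,"yaw":0},{"x":0,"y":0,"z":-1,"yaw":0}]'
python3 -m inch '[{"x":0,"y":0,"z":-1,"yaw":0},{"x":0.5,"y":-0.5,"z":-1,"yaw":0},{"x":1,"y":-0.9,"z":0,"yaw":0},{"x":1,"y":-0.9,"z":0,"yaw":0},{"x":1,"y":-0.9,"z":0,"yaw":0}]'
```

```text
time_s: 7.67
tcp_pos: [0.565, 0.1438, 0.107]
eef_rot: [179.0, -0.9, -146.3]
contact_force: [0.7, -0.2, 1.2]
gripper_width: 0.0518
time_s: 8.08
tcp_pos: [0.5636, 0.142, 0.1745]
eef_rot: [179.0, -1.5, -146.3]
contact_force: [0.8, 0.5, 0.3]
gripper_width: 0.0845
time_s: 8.5
tcp_pos: [0.5409, 0.0291, 0.2359]
eef_rot: [179.2, -0.8, -145.8]
contact_force: [0.5, -0.2, -0.1]
gripper_width: 0.0873
```

```bash
python3 -m inch '[{"x":1,"y":-0.9,"z":0,"yaw":0},{"x":1,"y":-0.9,"z":0,"yaw":0},{"x":1,"y":-0.9,"z":0,"yaw":0},{"x":1,"y":-0.9,"z":0,"yaw":0},{"x":1,"y":-0.9,"z":0,"yaw":0}]'
python3 -m inch '[{"x":0,"y":0,"z":0,"yaw":0},{"x":0,"y":0,"z":0,"yaw":0}]'
python3 - <<'E'
from h import *
p,d=r.capture("top");np.savez("pics/t4.npz",p=p,d=d)
cv2.imwrite("pics/t4.png",cv2.resize(p[150:250,195:290],None,fx=6,fy=6,interpolation=2)[:,:,::-1])
E
```

```text
time_s: 8.92
tcp_pos: [0.498, -0.1409, 0.2403]
eef_rot: [179.3, -0.5, -145.6]
contact_force: [0.7, -1.2, -0.2]
gripper_width: 0.0873
time_s: 9.08
tcp_pos: [0.4959, -0.1463, 0.2415]
eef_rot: [179.4, -0.5, -146.0]
contact_force: [-0.4, -0.5, 0.5]
gripper_width: 0.0873
```

View pics/t4.png

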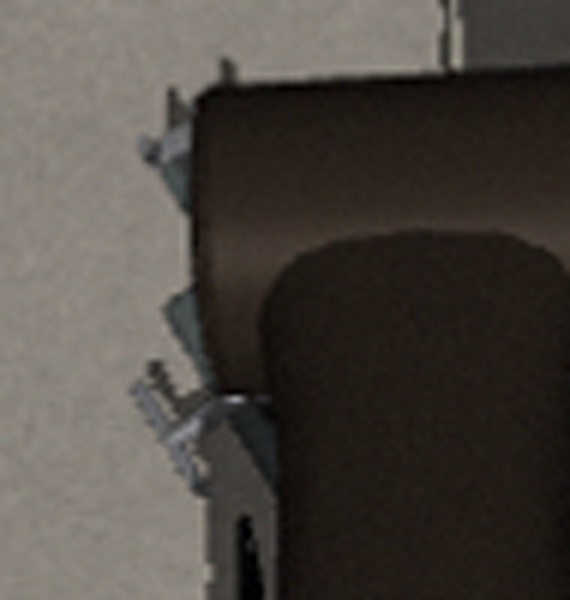

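The arm's elbow hides the part; move further away.

```bash
for i in 1 2; do python3 -m inch '[{"x":1,"y":-0.9,"z":0,"yaw":0},{"x":1,"y":-0.9,"z":0,"yaw":0},{"x":1,"y":-0.9,"z":0,"yaw":0},{"x":1,"y":-0.9,"z":0,"yaw":0},{"x":1,"y":-0.9,"z":0,"yaw":0}]'; done
python3 -m inch '[{"x":0,"y":0,"z":0,"yaw":0},{"x":0,"y":0,"z":0,"yaw":0}]'
python3 - <<'E'
from h import *
for n in("top","scene"):
    p,d=r.capture(n);np.savez(f"pics/{n}5.npz",p=p,d=d)
    c=p[150:250,195:290] if n=="top" else p[190:270,355:440]
    cv2.imwrite(f"pics/{n}5.png",cv2.resize(c,None,fx=6,fy=6,interpolation=2)[:,:,::-1])
E
```

```text
time_s: 9.55
tcp_pos: [0.4596, -0.3062, 0.2432]
eef_rot: [179.5, -0.3, -145.1]
contact_force: [0.9, 0.4, 0.6]
gripper_width: 0.0873
time_s: 9.97
tcp_pos: [0.4245, -0.4732, 0.244]
eef_rot: [179.6, -0.2, -144.5]
contact_force: [0.9, 0.5, 0.3]
gripper_width: 0.0874
time_s: 10.13
tcp_pos: [0.4243, -0.4774, 0.2426]
eef_rot: [179.5, -0.3, -144.7]
contact_force: [0.5, 0.0, -0.3]
gripper_width: 0.0876
```

View pics/top5.png

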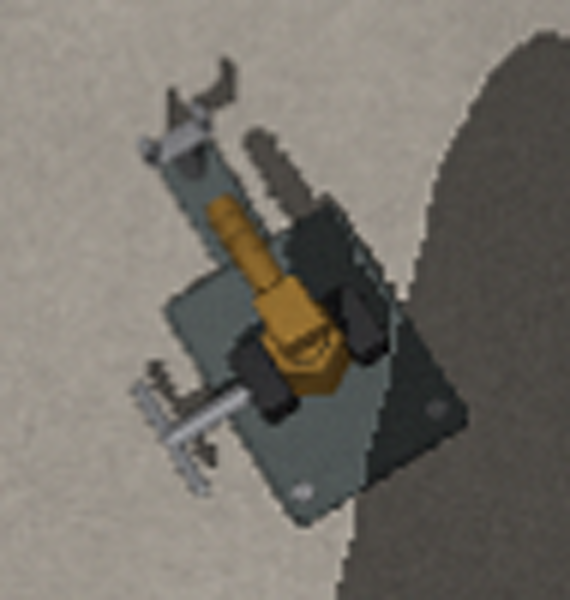

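The barb lies over the tongue towards the fork (tip at about (220,205) in the crop, fork centre at about (179,142)). I quantify that now.

Run:
```python
from h import *
o=lambda c:np.array([195,150])+(np.float64(c)+.5)/6-.5
W=lambda c,z:world("top",o([c]),z=z)[0]
ang=lambda a,b:round(float(np.degrees(np.arctan2(*(b-a)[[1,0]]))),1)
q=[W(c,.129) for c in((253,301),(283,277),(328,326),(291,348))];a=np.mean(q,0);print("axis",a)
tip=W((218,204),.114);print("tip",tip,np.hypot(*(tip-a)[:2]),"barb",ang(a,tip), "block edges",ang(q[2],q[1]),ang(q[3],q[0]))
f=(W((150,152),.088)+W((205,115),.088))/2;f=W((180,138),.088);print("fork",f,"rest dir",ang(a,f),np.hypot(*(f-a)[:2]))
print("rest from depth",ang(a,np.array([.661,.205,0])))
print("base edge",ang(W((305,520),.012),W((170,305),.012)),ang(W((465,405),.012),W((355,245),.012)))
for n in("top","scene"):
  A,B=np.load(f"pics/{n}0.npz")["p"],np.load(f"pics/{n}5.npz")["p"]
  s=np.s_[150:245,325:380] if n=="top" else np.s_[285:340,300:375]
  h=[cv2.cvtColor(np.ascontiguousarray(x[s]),cv2.COLOR_RGB2HSV) for x in(A,B)]
  m=[cv2.inRange(x,(12,130,40),(28,255,255)) for x in h];print(n,"straight",[cv2.minAreaRect(cv2.findNonZero(x)) for x in m])
```

```text
axis [0.56457172 0.14365871 0.129     ]
tip [0.61815494 0.18065644 0.114     ] 0.06511523619709096 barb 34.6 block edges 44.2 40.8
fork [0.65615647 0.2041126  0.088     ] rest dir 33.4 0.10973804952323012
rest from depth 32.5
base edge 34.3 36.2
top straight [((29.19999885559082, 47.599998474121094), (16.4438419342041, 12.016654968261719), 71.56504821777344), ((29.037738800048828, 47.63207244873047), (16.62062644958496, 11.813007354736328), 74.05460357666016)]
scene straight [((26.5, 19.5), (21.0, 9.0), 90.0), ((27.5, 20.0), (9.0, 20.0), 0.0)]
```

```bash
python3 -c "
from plant import r;print(r.close_job());s=r.get_state();print(s['time_s'],s['contact_force'])"
```

```text
the job is handed in; nothing more can be done
None
the job is handed in; nothing more can be done
```

I gripped the elbow by its flats and turned it about 67° clockwise. I then let go, moved the arm clear and handed the job in at about 10 s. No verdict is reported.

- **Barb direction:** in the last top view the barb points at 34.6°. The fork centre lies at 32.5–33.4° by two measurements, and the base edges run at 34–36°. The barb is therefore within about 2° of the rest, where 11° is allowed. The gripper's heading at release (33–34°) agrees.
- **Overtightening:** torque was about 0.14–0.20 N·m while turning, with no jump as from the hard end.
- **Straight fitting:** its outline is unchanged to within about 1 pixel between the first and last pictures, and I never went near it.
- **Disagreeing check:** the block-edge angles from hand-picked corners came out at 41–44°. I took that as picking error on a face about 4 pixels across, because the barb and the gripper heading agree with each other.

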